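# Put the stray tablet away and screw the tub shut

### The job

Put the loose washing tablet into the open tablet jar, swing the jar's hinged cap down over the mouth, and screw the cap clockwise until it is fully tight. Leave everything else on the table where it is.

Things in the scene. Friction and masses are not known exactly. Their poses are not given: they have to be found in the camera images.
- jar: Round jar, white below, clear above, on a steel plate (150 x 130 x 5 mm) bolted to the table; cannot move. Outer diameter 92 mm, mouth 84 mm wide, rim 95 mm above the table, filled up to a flat inner floor 42 mm above the table. Origin: on the table under the jar's centre; z up, +x points from the centre to the cap's hinge, y along the hinge.
- jar_mouth (a point): Centre of the jar's mouth, at rim height, 95 mm above the table.
- tablet: Loose hard white pressed washing tablet: a disc 36 mm in diameter and 20 mm high, lying flat on the table; 40 g. Origin: centre of its underside.
- lid_hinge (a point): Middle of the lid's hinge pin, 62 mm from the jar's axis towards the jar's +x and 89 mm above the table; the pin runs along the jar's y.
- lid (a joint): Angle of the hinged lid (grey ring carrying the white cap), rad: 0 = down on the mouth, 1.57 = upright, 2.1 = fully open. Starts open at 1.75 to 2.0 and stays; pushed from behind to below 0.7 it falls shut slowly by its weight. Reaches 120 mm from the pin. Shut it before tightening: a cap turned above 1.9 does not go over the neck; once tight it cannot be lifted.
- cap (a joint): Turn of the screw cap in its ring, rad: 0 = unscrewed, 2.5 = fully tight, at a hard stop. Grows as the cap turns clockwise seen from above (lid shut); starts between 0 and 0.4. Stiff: 0.15 N m. Tightening lowers the cap by 4 mm. Needs at least two grasps.
- cap_bar (a point): Middle of the straight grip bar across the cap's top: 76 mm long, 16 wide, 22 high; 11 mm above the cap's flat top. Cap 104 mm across, 116 mm with its ring. Lid shut: on the jar's axis, 119 mm above the table unscrewed, 115 tight; seen from above the bar's direction is the jar's +x turned counter-clockwise by (2.5 - joint cap) rad: tight, it points at the hinge. Axes: z along the cap's axis.
- detergent: Bystander: upright blue plastic detergent bottle with a white stopper, 76 mm across, 200 mm tall; origin under its centre.
- dosing_cup: Bystander: open white plastic dosing cup, 64 mm across the rim, 55 mm tall; origin under its centre.
- sheet_box: Bystander: flat cardboard box, 70 x 120 x 50 mm; origin under its centre.
- clothespeg: Bystander: wooden clothes peg lying down, 72 x 10 x 17 mm; origin under its centre.
- lint_brush: Bystander: brush lying down, 190 mm long.
- tokens: Bystander: small stack of four brass tokens, 26 mm across, 12 mm high; origin under its centre.
- sprayer: Bystander: white trigger spray bottle with a grey head, 68 mm across, 198 mm tall; origin under its centre.
Not all that is in view belongs to the job. Of the things that look like the tablet, take the one that is farthest from the robot's base at the start.

How it is judged (in metres and radians):
On the way, in this order (a step that is already met when the one before it is completed fails the run):
1. the tablet lies inside the jar, let go (horizontal distance between tablet and jar_mouth below 0.042 m and z of tablet in the frame of jar between 0.03 and 0.08 m and contact force between tablet and the fingers below 0.05 N), for 0.2 s.
2. the cap is swung down over the mouth, the tablet inside (horizontal distance between tablet and jar_mouth below 0.042 m and z of tablet in the frame of jar between 0.03 and 0.08 m and value of joint lid below 0.04 rad), for 0.2 s.
3. the cap is screwed tight (value of joint lid below 0.04 rad and value of joint cap above 2.35 rad), for 0.2 s.
At the end, for the whole second after the job is handed in: The tablet rests inside the jar (within 42 mm of its axis, 30 to 80 mm above the table), the lid is down (hinge below 0.04 rad) and the cap is screwed tight (turned above 2.35 of 2.5 rad) (all of step 3 and horizontal distance between tablet and jar_mouth below 0.042 m and z of tablet in the frame of jar between 0.03 and 0.08 m and linear speed of tablet below 0.03 m/s); the robot touches nothing.
It fails at once if a bystander is moved by more than 40 mm (distance of any of detergent, dosing_cup, sheet_box, clothespeg, lint_brush, tokens, sprayer from where it was at the start of the episode above 0.04 m).
It also fails if it takes over 72 s, if anything falls off the work surface, if the arm or the gripper's body presses on something with over 40 N, if the wrist force passes 120 N, or if a joint passes its speed limit or range.

### The arm

A 6-joint arm with a two-finger parallel gripper is mounted at the origin on the work surface. World frame = base frame: x ahead of the robot, y to its left, z up, the work surface at z = 0. Lengths are in mm, angles in rad, forces in N, time in s.
With the tool pointing down it reaches from about 350 to 725 mm from the base axis. Payload 4.3 kg.
Tool frame: the origin (TCP) lies at the very end of the fingers, on their centre line; the grasp point (between the pads) lies 19 mm behind it; z points along the fingers, y is the line along which they close (so a half turn about z gives the same grasp; the last joint's range is limited). The gripper opens to 85 mm and grips with 20 to 120 N. Pads are 22 mm wide; open, the fingers measure 114 mm over their backs; the gripper's body (76 mm by 85 mm) begins 54 mm behind the grasp point. The pads swing forward as they close: fully open they stand 13 mm farther back than shut.
Start: joints at [1.148, 0.377, 0.081, 1.274, 0, 1.46], TCP at [176.949, 547.134, 231.329] pointing down, gripper open.
Joint ranges: [-2.72, 2.72], [-0.84, 1.66], [-1.02, 1.22], [-1.77, 2.12], [-1.37, 1.28], [-3.14, 3.14]. Speed limits (rad/s): [2.57, 2.57, 3.14, 3.14, 3.14, 3.14].

### API

Orientations are given as a unit quaternion [x, y, z, w].
In Python, from plant import read_state, read_camera, camera_model, job_done, regions_of, spot_point gives the robot as it stands. The module is installed in compiled form; this text tells all that it offers.
- The arm moves only by the tool jog_arm, never from a script. Its argument "rows" is a list of rows, each a list of 5 numbers: the opening, from 0 (shut) to 1 (fully open), then the shift along the tool's x, y, z in m, then the turn about the tool's z in degrees. A call has 1 to 5 rows; each row shifts and turns the commanded pose from where the row before left it, along the tool's axes as they then stand; what a row does not reach is not made up. A row lasts 1/8 s, in which the tool goes at most 62.5 mm and 10.7 degrees, less where a joint would pass 70% of its speed; a pose out of reach is approached as far as the arm can. A call is refused whole if a number of a shift passes 0.0625 or a number of a turn 10.7, either way. A call with a gripper value outside its range is refused whole. The fingers move at their own pace and stop on an object; "newtons" is the grip in N (left out, the last holds). Time passes only in rows, so rows that do not move let the fingers close. It gives the time, the measured TCP pose, the force, the opening and the grip force at its end, in the units of the state.
- read_state(): the state, without advancing time (a new reading comes with each control period).
- read_camera(name): name is "scene" or "side" or "wrist"; returns the picture (400x640x3 uint8, red, green, blue); there is no depth.
- camera_model(name): a dict with "mtx" (3x3 intrinsics, pixels), "pose" (4x4, takes a point from camera to world coordinates); the wrist camera has in their place "T_tool_cam" (4x4, takes a point from camera to tool coordinates, whose origin is the TCP and whose axes are the flange's). Camera axes: x right, y down, z forward; pixel columns grow to the right and rows downward; lengths in mm; the calibration is good to about 2 mm. A picture is of the moment at which its call begins: read the wrist's pose just before it. camera_model takes no time and is no camera call.
- job_done(): hands the job in; it is judged then, once.
Trained networks look in the newest picture that a camera, given by its name, has taken for a name from the list of things; names that differ only in an ending like _2 or _b are one class to them, and where a whole thing is asked for, a point or a joint stands for the part that bears it (a point fixed in the world has none). Each returns a list of dicts, best first, with "conf" (0 to 1); they miss things now and then, are a little off and sometimes report something else, mostly with a low value. They report only what shows in the picture. A call takes as long as a camera call. They do not tell look-alikes from the thing itself.
- regions_of(camera, query): "pixels" (400x640 bool, what is visible of it).
- spot_point(camera, query): "at" ([x, y, z] in mm, in world coordinates, good to about 4 mm: a listed point, or the origin of a listed thing).
The state is a dict: "time_s": time; "joint_positions": joint angles; "qd": joint speeds; "joint_torque": joint torques, N m; "tool_pos": TCP position; "orientation": TCP orientation; "wrist_force": force on the tool from outside, world axes, zero at the start; "moment": the same for the moment, N m; "width": finger opening in mm; "grip_force": force on a finger pad.
Only numpy, scipy, OpenCV 4.12 (cv2) and the standard library are available. Lean on these libraries where they do the work, as an engineer would, in place of code of your own. Each camera call takes 0.05 s, during which the arm holds its last target. There are 200 camera calls.

## Working session

There is one attempt and no reset: what is moved stays moved. The work goes in short steps, Python scripts to look and compute and a tool call to move; the robot and the scene stay as the last step left them, time stands still between calls to the robot, and variables do not carry over. Pictures are saved under pics/ and viewed, at most 10 in all, crops included, and the job is handed in when it is done.

Besides the shell and the picture viewer there is one more tool, called after "Request:" by a JSON object that holds its "fn" and its "kwargs", one argument or row to a line. jog_arm: Moves the arm, as the interface text tells. Its arguments: {"type":"object","properties":{"rows":{"type":"array","items":{"type":"array","items":{"type":"number"}}},"newtons":{"type":"number"}},"required":["rows"]}

```bash
mkdir -p pics; python3 - <<'E'
from plant import *
import cv2, numpy as np
s=read_state(); print({k:np.round(v,3).tolist() for k,v in s.items()})
for c in ("scene","side"):
    im=read_camera(c); cv2.imwrite(f"pics/{c}0.png",im[:,:,::-1])
    m=camera_model(c); print(c,np.round(m["mtx"],1).tolist(),np.round(m["pose"],3).tolist())
    for q in ("tablet","jar","jar_mouth","lid_hinge","cap_bar","detergent","dosing_cup","sheet_box","clothespeg","lint_brush","tokens","sprayer"):
        print(c,q,[(round(float(d["conf"]),2),np.round(d["at"]).tolist()) for d in spot_point(c,q)])
print(np.round(camera_model("wrist")["T_tool_cam"],3).tolist())
print(read_state()["time_s"])
E
```

```text
{'time_s': 0.0, 'joint_positions': [1.148, 0.378, 0.08, 1.274, -0.0, 1.46], 'qd': [0.001, -0.001, -0.001, 0.001, 0.0, -0.0], 'joint_torque': [0.001, -46.36, 26.988, 0.021, 0.0, 0.0], 'tool_pos': [176.647, 546.521, 230.368], 'orientation': [0.156, 0.988, -0.001, -0.0], 'wrist_force': [-0.573, -0.989, -0.892], 'moment': [-0.001, -0.017, 0.006], 'grip_force': 0.0, 'width': 85.96}
scene [[443.1, 0.0, 322.7], [0.0, 443.1, 204.1], [0.0, 0.0, 1.0]] [[-0.753, 0.458, -0.472, 1048.808], [0.657, 0.532, -0.534, 690.139], [0.007, -0.713, -0.701, 864.119], [0.0, 0.0, 0.0, 1.0]]
scene tablet [(0.48, [555.0, -22.0, 0.0]), (0.45, [479.0, -82.0, 5.0]), (0.43, [468.0, -3.0, -0.0])]
scene jar [(0.88, [536.0, 235.0, -2.0]), (0.31, [340.0, -187.0, 2.0])]
scene jar_mouth [(0.62, [536.0, 241.0, 95.0])]
scene lid_hinge [(0.89, [600.0, 250.0, 92.0])]
scene cap_bar [(0.63, [654.0, 250.0, 136.0])]
scene detergent [(0.73, [555.0, -232.0, 1.0]), (0.57, [538.0, 237.0, 97.0])]
scene dosing_cup [(0.88, [692.0, 0.0, 4.0])]
scene sheet_box [(0.55, [775.0, 234.0, -2.0])]
scene clothespeg [(0.59, [368.0, 80.0, 0.0])]
sc
[... 512 characters left out ...]
.0, 1.0]), (0.2, [731.0, -210.0, 3.0])]
side jar_mouth [(0.61, [540.0, 239.0, 92.0]), (0.2, [773.0, 234.0, 0.0])]
side lid_hinge [(0.62, [604.0, 249.0, 89.0])]
side cap_bar [(0.74, [654.0, 251.0, 140.0])]
side detergent [(0.79, [552.0, -232.0, 2.0])]
side dosing_cup [(0.85, [693.0, 4.0, 2.0])]
side sheet_box [(0.73, [776.0, 232.0, 0.0])]
side clothespeg [(0.7, [343.0, -189.0, 3.0]), (0.54, [369.0, 83.0, 1.0])]
side lint_brush [(0.82, [342.0, -184.0, 2.0])]
side tokens [(0.44, [730.0, -210.0, 3.0]), (0.4, [777.0, 233.0, -1.0])]
side sprayer [(0.8, [462.0, 488.0, -0.0])]
[[-0.001, -0.962, -0.273, 68.061], [1.0, -0.001, 0.001, 0.294], [-0.001, -0.273, 0.962, -142.783], [0.0, 0.0, 0.0, 1.0]]
1.3
```

View pics/scene0.png

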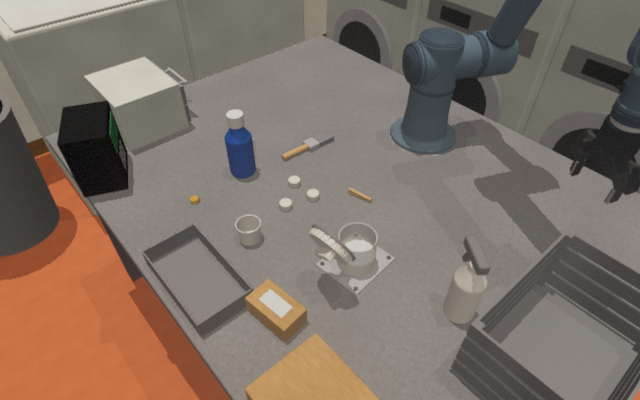

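```bash
cat > h.py <<'E'
import numpy as np, cv2
from plant import *
def proj(c,P):
    m=camera_model(c); T=np.linalg.inv(m["pose"]); p=m["mtx"]@(T[:3,:3]@np.array(P,float)+T[:3,3]); return p[:2]/p[2]
def onplane(c,uv,z):
    m=camera_model(c); d=m["pose"][:3,:3]@np.linalg.solve(m["mtx"],[uv[0],uv[1],1.]); o=m["pose"][:3,3]; return o+d*(z-o[2])/d[2]
E
python3 - <<'E'
from h import *
im=cv2.imread("pics/side0.png")
for p in ([553,-22,10],[480,-80,10],[471,-4,10]): print(proj("scene",p).round(),proj("side",p).round())
u,v=proj("side",[510,-35,10]).astype(int)
a=im[v-60:v+60,u-80:u+80]; cv2.imwrite("pics/crop0.png",cv2.resize(a,None,fx=5,fy=5,interpolation=2)); print(u-80,v-60)
E
```

```text
[286. 205.] [357. 262.]
[294. 183.] [354. 288.]
[313. 195.] [326. 273.]
268 212
```

View pics/crop0.png

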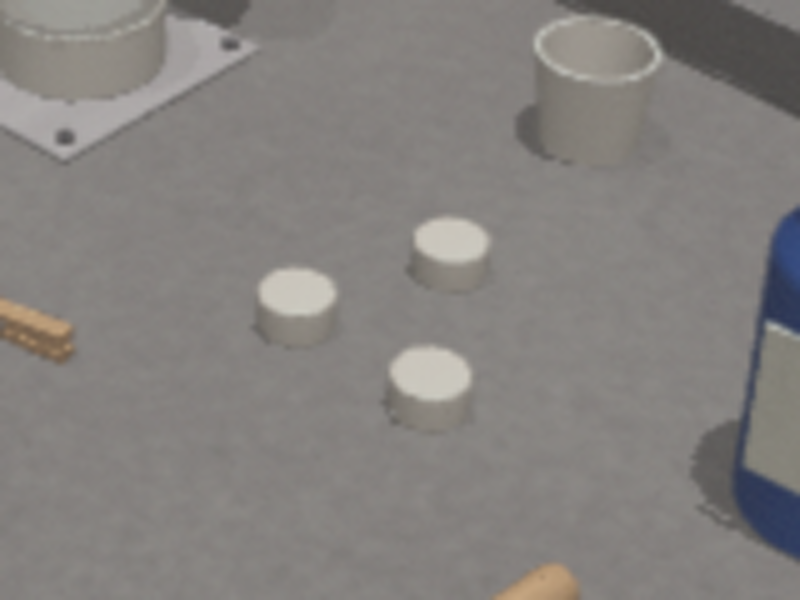

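View pics/side0.png

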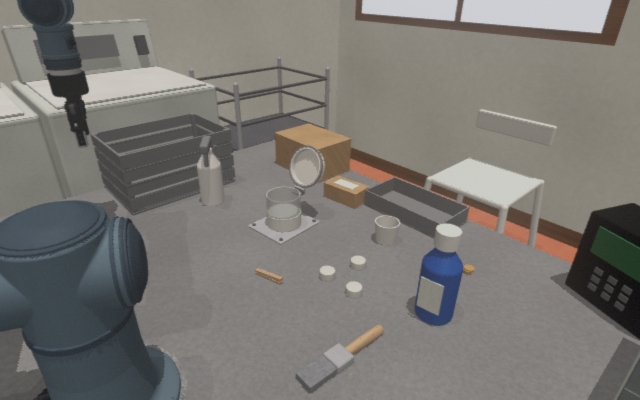

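Candidates (side view): (357,262), (354,288) and (326,273), at about 553, 487 and 471 mm from the base. The one at (357,262), scene (286,205), is farthest at world (553,-22), and the crop shows it as a plain white disc like the others. The jar is at about (538,238) and its hinge is at about (602,250), with the lid open and leaning away.

Request:
{"fn": "jog_arm", "kwargs": {
  "rows": [
    [1,-0.041,-0.0327,0,0],
    [1,-0.041,-0.0327,0,0],
    [1,-0.041,-0.0327,0,0],
    [1,-0.041,-0.0327,0,0],
    [1,-0.041,-0.0327,0,0]
  ],
  "newtons": 40
}}

```text
time_s: 1.92
tool_pos: [322.5, 327.1, 231.5]
orientation: [0.156, 0.988, 0.0, 0.0]
wrist_force: [0.7, 0.4, 0.7]
width: 85.5
grip_force: 0.0
```

Request:
{"fn": "jog_arm", "kwargs": {
  "rows": [
    [1,-0.041,-0.0327,0,0],
    [1,-0.041,-0.0327,0,0],
    [1,-0.041,-0.0327,0,0],
    [1,-0.041,-0.0327,0,0],
    [1,-0.041,-0.0327,0,0]
  ]
}}

```text
time_s: 2.55
tool_pos: [467.3, 108.3, 231.6]
orientation: [0.156, 0.988, 0.0, 0.0]
wrist_force: [0.3, 0.8, 0.1]
width: 85.3
grip_force: 0.0
```

Request:
{"fn": "jog_arm", "kwargs": {
  "rows": [
    [1,-0.041,-0.0327,0,0],
    [1,-0.041,-0.0327,0,0],
    [1,-0.041,-0.0327,0,0],
    [1,0,0,0.04,0],
    [1,0,0,0,0]
  ]
}}

```text
time_s: 3.18
tool_pos: [550.7, -21.5, 188.3]
orientation: [0.156, 0.988, 0.0, -0.004]
wrist_force: [-0.8, 0.0, 1.2]
width: 85.6
grip_force: 0.0
```

```bash
python3 - <<'E'
from h import *
s=read_state(); print(np.round(s["tool_pos"],1),np.round(s["orientation"],4))
im=read_camera("wrist"); cv2.imwrite("pics/w0.png",im[:,:,::-1])
print([(round(float(d["conf"]),2),np.round(d["at"],1).tolist()) for d in spot_point("wrist","tablet")])
for d in regions_of("wrist","tablet"):
    ys,xs=np.nonzero(d["pixels"]); print(round(float(d["conf"]),2),xs.min(),xs.max(),ys.min(),ys.max())
E
```

```text
[550.7 -21.5 188.3] [ 1.563e-01  9.877e-01  1.000e-04 -3.600e-03]
[(0.98, [473.5, -3.7, 0.4]), (0.79, [469.4, -81.3, -1.0]), (0.75, [551.7, -20.7, 2.5])]
0.97 304 335 170 204
0.97 295 330 86 123
0.81 223 260 118 152
0.6 480 639 0 222
0.45 522 639 250 346
0.37 0 181 211 380
```

Request:
{"fn": "jog_arm", "kwargs": {
  "rows": [
    [1,-0.0015,0.0005,0.06,0],
    [1,0,0,0.06,0],
    [1,0,0,0.045,0],
    [1,0,0,0.021,0],
    [1,0,0,0,0]
  ]
}}

```text
time_s: 3.95
tool_pos: [554.3, -20.6, 5.2]
orientation: [0.155, 0.988, 0.0, -0.001]
wrist_force: [0.4, 0.9, 0.1]
width: 85.5
grip_force: 0.0
```

Request:
{"fn": "jog_arm", "kwargs": {
  "rows": [
    [0.0,0,0,0,0],
    [0.0,0,0,0,0],
    [0,0,0,0,0],
    [0,0,0,0,0],
    [0,0,0,0,0]
  ]
}}

```text
time_s: 4.58
tool_pos: [556.2, -21.5, 7.0]
orientation: [0.156, 0.988, 0.0, 0.001]
wrist_force: [-1.0, -0.2, 7.1]
width: 34.3
grip_force: 39.3
```

Request:
{"fn": "jog_arm", "kwargs": {
  "rows": [
    [0,0,0,-0.03,0],
    [0,0,0,-0.05,0],
    [0,0,0,-0.06,0],
    [0,0,0,-0.05,0],
    [0,0,0,0,0]
  ]
}}

```text
time_s: 5.2
tool_pos: [558.3, -21.9, 200.8]
orientation: [0.156, 0.988, 0.0, 0.005]
wrist_force: [0.3, -0.4, -0.8]
width: 34.3
grip_force: 39.9
```

Request:
{"fn": "jog_arm", "kwargs": {
  "rows": [
    [0,0.0194,0.0482,0,0],
    [0,0.0194,0.0482,0,0],
    [0,0.0194,0.0482,0,0],
    [0,0.0194,0.0482,0,0],
    [0,0.0194,0.0482,0,0]
  ]
}}

```text
time_s: 5.82
tool_pos: [535.7, 239.2, 194.1]
orientation: [0.156, 0.988, -0.0, -0.001]
wrist_force: [0.5, -0.1, 0.1]
width: 34.1
grip_force: 40.0
```

Request:
{"fn": "jog_arm", "kwargs": {
  "rows": [
    [0,0,0,0,0],
    [0,0,0,0,0]
  ]
}}

```text
time_s: 6.08
tool_pos: [536.1, 237.4, 194.3]
orientation: [0.156, 0.988, -0.001, -0.001]
wrist_force: [-0.2, 0.1, -0.2]
width: 34.1
grip_force: 40.1
```

```bash
python3 - <<'E'
from h import *
s=read_state(); print(np.round(s["tool_pos"],1),np.round(s["orientation"],4),s["width"],s["grip_force"])
for c in ("scene","side","wrist"):
    im=read_camera(c); cv2.imwrite(f"pics/{c}1.png",im[:,:,::-1])
    for q in ("jar","jar_mouth","lid_hinge","cap_bar","tablet"):
        print(c,q,[(round(float(d["conf"]),2),np.round(d["at"]).tolist()) for d in spot_point(c,q)][:4])
a,b,w=[cv2.imread(f"pics/{c}1.png") for c in ("scene","side","wrist")]
cv2.imwrite("pics/m1.png",np.vstack([np.hstack([cv2.resize(a[180:320,250:450],(400,280)),cv2.resize(b[120:260,220:420],(400,280))]),cv2.resize(w,(800,500))[:320]]))
E
```

```text
[536.1 237.4 194.3] [ 1.556e-01  9.878e-01 -6.000e-04 -7.000e-04] 34.05799483702486 40.089136362075806
scene jar [(0.59, [536.0, 240.0, 1.0])]
scene jar_mouth [(0.76, [539.0, 240.0, 92.0])]
scene lid_hinge [(0.92, [603.0, 245.0, 90.0])]
scene cap_bar [(0.91, [654.0, 250.0, 140.0]), (0.49, [601.0, 248.0, 88.0])]
scene tablet [(0.65, [474.0, -81.0, 4.0]), (0.5, [471.0, -3.0, -1.0])]
side jar [(0.62, [540.0, 235.0, -0.0])]
side jar_mouth [(0.97, [542.0, 240.0, 93.0])]
side lid_hinge [(0.78, [606.0, 245.0, 88.0])]
side cap_bar [(0.85, [653.0, 249.0, 137.0])]
side tablet [(0.77, [482.0, -80.0, 2.0]), (0.69, [474.0, -8.0, 1.0]), (0.65, [538.0, 238.0, 186.0])]
wrist jar [(0.76, [541.0, 242.0, -2.0])]
wrist jar_mouth [(0.62, [540.0, 239.0, 98.0])]
wrist lid_hinge []
wrist cap_bar [(0.98, [657.0, 249.0, 132.0]), (0.62, [542.0, 241.0, 1.0]), (0.18, [464.0, 490.0, -3.0])]
wrist tablet [(0.84, [472.0, -82.0, -2.0]), (0.73, [472.0, -6.0, 2.0]), (0.41, [655.0, 250.0, 132.0])]
```

View pics/m1.png

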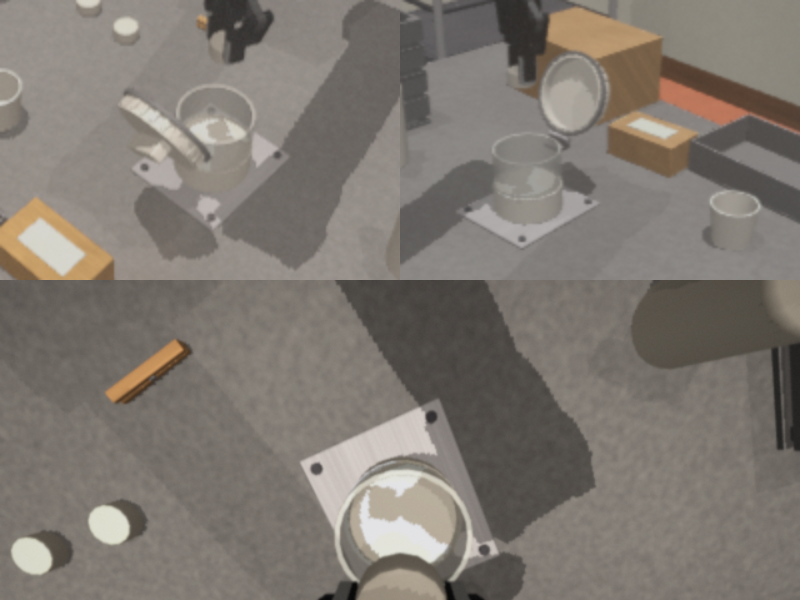

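Request:
{"fn": "jog_arm", "kwargs": {
  "rows": [
    [0,-0.0027,0.003,0.03,0],
    [0,0,0,0.045,0],
    [0,0,0,0.04,0],
    [0,0,0,0.02,0],
    [0,0,0,0,0]
  ]
}}

```text
time_s: 7.6
tool_pos: [538.4, 239.3, 58.4]
orientation: [0.156, 0.988, -0.001, -0.002]
wrist_force: [0.0, 1.2, -1.2]
width: 34.1
grip_force: 40.1
```

Request:
{"fn": "jog_arm", "kwargs": {
  "rows": [
    [0.49,0,0,0,0],
    [0.49,0,0,0,0],
    [0.49,0,0,0,0],
    [0.49,0,0,0,0],
    [0.49,0,0,0,0]
  ]
}}

```text
time_s: 8.22
tool_pos: [540.3, 239.9, 60.5]
orientation: [0.156, 0.988, 0.0, 0.0]
wrist_force: [-0.8, -0.6, 0.4]
width: 41.6
grip_force: 0.0
```

Request:
{"fn": "jog_arm", "kwargs": {
  "rows": [
    [0.49,0,0,-0.03,0],
    [0.49,0,0,-0.05,0],
    [0.49,0,0,-0.06,0],
    [0.0,0,0,-0.05,0],
    [0,0,0,0,0]
  ]
}}

```text
time_s: 8.85
tool_pos: [542.9, 240.7, 255.5]
orientation: [0.156, 0.988, 0.002, 0.004]
wrist_force: [0.3, 0.0, -0.3]
width: 5.7
grip_force: 0.0
```

```bash
python3 - <<'E'
from h import *
s=read_state(); print(np.round(s["tool_pos"],1),np.round(s["orientation"],4),s["width"],s["grip_force"],s["time_s"])
c="wrist"; R=None
from scipy.spatial.transform import Rotation as Ro
im=read_camera(c); cv2.imwrite(f"pics/w2.png",im[:,:,::-1])
for q in ("jar","tablet","cap_bar","jar_mouth"):
    print(c,q,[(round(float(d["conf"]),2),np.round(d["at"]).tolist()) for d in spot_point(c,q)][:4])
E
```

```text
[542.9 240.7 255.5] [0.1557 0.9878 0.0022 0.0044] 5.6669012871158015 0.0 8.85
wrist jar [(0.67, [539.0, 239.0, 0.0])]
wrist tablet [(0.66, [474.0, -3.0, 2.0]), (0.64, [474.0, -79.0, -2.0]), (0.57, [539.0, 241.0, 33.0])]
wrist cap_bar [(0.8, [656.0, 252.0, 132.0]), (0.34, [370.0, 80.0, 0.0])]
wrist jar_mouth [(0.64, [538.0, 236.0, 92.0])]
```

View pics/w2.png

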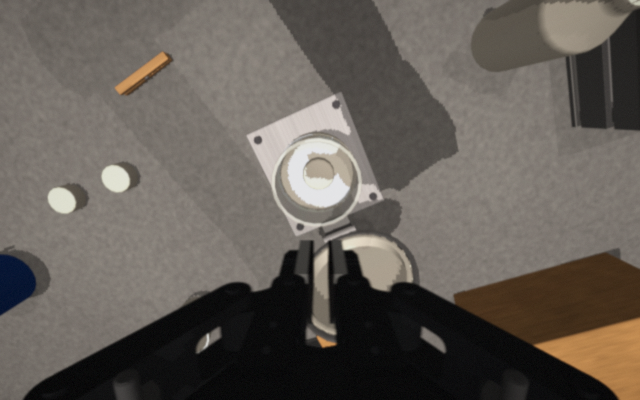

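The tablet lies in the jar at (318,174). The plate's holes at (258,140), (336,104) and (373,197) give the jar's yaw.

```bash
cat >> h.py <<'E'
from scipy.spatial.transform import Rotation as Ro
def wpose(pos,q):
    T=np.eye(4); T[:3,:3]=Ro.from_quat(q).as_matrix(); T[:3,3]=pos; return T@camera_model("wrist")["T_tool_cam"]
def wplane(pos,q,uv,z):
    P=wpose(pos,q); d=P[:3,:3]@np.linalg.solve(camera_model("wrist")["mtx"],[uv[0],uv[1],1.]); return P[:3,3]+d*(z-P[2,3])/d[2]
E
python3 - <<'E'
from h import *
pos,q=[542.9,240.7,255.5],[0.1557,0.9878,0.0022,0.0044]
H=[wplane(pos,q,uv,5)[:2] for uv in [(258,140),(336,104),(373,197),(301,226)]]
print(np.round(H,1).tolist())
for a,b in ((0,1),(1,2),(2,3),(3,0)): d=H[b]-H[a]; print(np.linalg.norm(d),np.degrees(np.arctan2(d[1],d[0])))
print((H[0]+H[2])/2)
E
```

```text
[[484.8, 179.4], [473.9, 285.0], [601.0, 297.0], [610.0, 193.2]]
106.20027913638684 95.90796833498383
127.67723910922857 5.4046535773719695
104.20383717246634 -84.99993239953568
126.02431114537316 -173.68832658882852
[542.87333902 238.19150097]
```

Request:
{"fn": "jog_arm", "kwargs": {
  "rows": [
    [0,0,0,0,-8],
    [0,0,0,0,-8],
    [0,0,0,0,-7.5],
    [0,0,0,0,0]
  ]
}}

```text
time_s: 9.6
tool_pos: [539.4, 239.6, 248.7]
orientation: [-0.048, 0.999, -0.0, -0.001]
wrist_force: [-1.1, -0.4, 0.5]
width: 0.3
grip_force: 0.0
```

Request:
{"fn": "jog_arm", "kwargs": {
  "rows": [
    [0,-0.045,-0.0155,0,0],
    [0,-0.045,-0.0155,0,0],
    [0,-0.045,-0.0155,0,0],
    [0,0,0,0,0],
    [0,0,0,0,0]
  ]
}}

```text
time_s: 10.22
tool_pos: [678.4, 206.7, 249.2]
orientation: [-0.048, 0.999, 0.0, -0.001]
wrist_force: [-0.7, 0.8, 0.2]
width: 0.0
grip_force: 0.0
```

Request:
{"fn": "jog_arm", "kwargs": {
  "rows": [
    [0,-0.007,0,0,0],
    [0,0,0,0.02,0],
    [0,0,0,0,0]
  ]
}}

```text
time_s: 10.6
tool_pos: [683.7, 207.9, 229.8]
orientation: [-0.049, 0.999, -0.0, -0.002]
wrist_force: [-0.2, -0.9, 0.4]
width: 0.4
grip_force: 0.0
```

```bash
python3 - <<'E'
from h import *
for i,c in enumerate(("scene","side")):
    im=read_camera(c); cv2.imwrite(f"pics/{c}3.png",im[:,:,::-1])
a,b=[cv2.imread(f"pics/{c}3.png") for c in ("scene","side")]
cv2.imwrite("pics/m3.png",np.hstack([cv2.resize(a[160:320,250:410],(400,400),interpolation=2),cv2.resize(b[80:240,240:400],(400,400),interpolation=2)]))
p=read_state()["tool_pos"]; print(p, proj("scene",p),proj("side",p))
E
```

```text
[684.8585738  207.80890821 231.45723744] [298.80744717 218.28261951] [331.38340369 134.82615742]
```

View pics/m3.png

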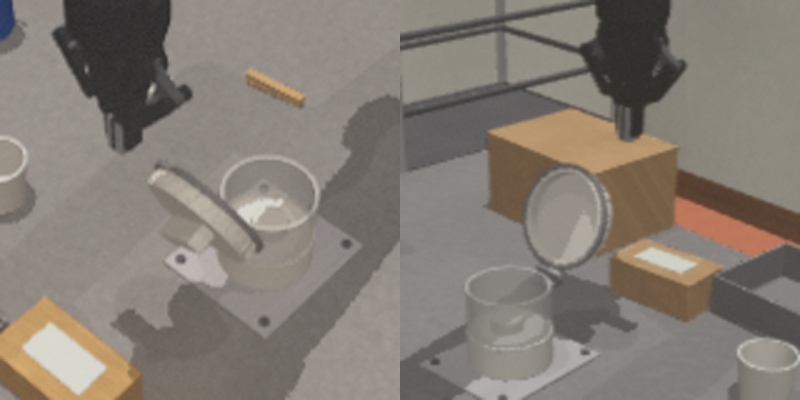

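The fingers, at (120,148) in the left crop, stand above and behind the lid's near edge. I'll descend with force checks.

Request:
{"fn": "jog_arm", "kwargs": {
  "rows": [
    [0,0,0,0.025,0],
    [0,0,0,0.02,0],
    [0,0,0,0,0]
  ]
}}

```text
time_s: 11.08
tool_pos: [684.7, 207.4, 184.7]
orientation: [-0.049, 0.999, -0.0, -0.001]
wrist_force: [0.3, 0.0, 0.2]
width: -0.2
grip_force: 0.0
```

Request:
{"fn": "jog_arm", "kwargs": {
  "rows": [
    [0,0,0,0.015,0],
    [0,0,0,0.015,0],
    [0,0,0,0,0]
  ]
}}

```text
time_s: 11.45
tool_pos: [685.2, 207.3, 154.5]
orientation: [-0.049, 0.999, -0.0, -0.001]
wrist_force: [0.3, -0.3, 0.0]
width: -0.3
grip_force: 0.0
```

Request:
{"fn": "jog_arm", "kwargs": {
  "rows": [
    [0,0.008,0,0,0],
    [0,0.008,0,0,0],
    [0,0.008,0,0,0],
    [0,0.008,0,0,0],
    [0,0.008,0,0,0]
  ]
}}

```text
time_s: 12.08
tool_pos: [645.7, 203.5, 155.6]
orientation: [-0.049, 0.999, 0.0, 0.0]
wrist_force: [0.5, 0.0, 0.6]
width: 0.0
grip_force: 0.5
```

Request:
{"fn": "jog_arm", "kwargs": {
  "rows": [
    [0,0.01,0,0,0],
    [0,0.01,0,0,0],
    [0,0.01,0,0,0],
    [0,0.01,0,0,0],
    [0,0.01,0,0,0]
  ]
}}

```text
time_s: 12.7
tool_pos: [595.3, 198.5, 154.9]
orientation: [-0.049, 0.999, -0.0, -0.001]
wrist_force: [0.2, -0.0, 0.4]
width: 0.1
grip_force: 0.2
```

```bash
python3 - <<'E'
from h import *
for c in ("scene","side"):
    im=read_camera(c); cv2.imwrite(f"pics/{c}4.png",im[:,:,::-1])
    print([(round(float(d["conf"]),2),np.round(d["at"]).tolist()) for d in spot_point(c,"cap_bar")])
E
```

```text
[(0.62, [595.0, 242.0, 162.0])]
[(0.83, [594.0, 244.0, 160.0]), (0.71, [606.0, 244.0, 87.0]), (0.17, [539.0, 239.0, -1.0])]
```

Request:
{"fn": "jog_arm", "kwargs": {
  "rows": [
    [0,0.01,0,0,0],
    [0,0.01,0,0,0],
    [0,0.01,0,0,0],
    [0,0.01,0,0,0],
    [0,0.005,0,0,0]
  ]
}}

```text
time_s: 13.52
tool_pos: [550.7, 194.2, 155.4]
orientation: [-0.049, 0.999, 0.0, -0.0]
wrist_force: [0.5, 0.2, -0.0]
width: 0.2
grip_force: 0.0
```

Request:
{"fn": "jog_arm", "kwargs": {
  "rows": [
    [0,0,0,-0.03,0],
    [0,0,0,-0.05,0],
    [0.5,0,0,-0.01,0],
    [0.5,0,0,0,0],
    [0.5,0,0,0,0]
  ]
}}

```text
time_s: 14.15
tool_pos: [550.9, 194.0, 243.7]
orientation: [-0.049, 0.999, -0.0, -0.001]
wrist_force: [0.1, 0.3, -0.1]
width: 42.6
grip_force: 0.0
```

```bash
python3 - <<'E'
from h import *
s=read_state(); print(s["tool_pos"],s["orientation"],s["joint_positions"])
for c in ("scene","side","wrist"):
    im=read_camera(c); cv2.imwrite(f"pics/{c}5.png",im[:,:,::-1])
    print([(round(float(d["conf"]),2),np.round(d["at"]).tolist()) for d in spot_point(c,"cap_bar")])
E
```

```text
[550.85804776 194.01998847 243.67292381] [-4.86498423e-02  9.98815020e-01 -1.93565574e-04 -1.30810683e-03] [2.29998640e-01 3.96539814e-01 1.41272468e-01 1.31817212e+00
 9.10172385e-05 1.32660327e-01]
[(0.95, [558.0, 237.0, 140.0])]
[(0.96, [552.0, 241.0, 136.0]), (0.56, [553.0, -234.0, 0.0])]
[(0.75, [552.0, 241.0, 128.0])]
```

View pics/wrist5.png

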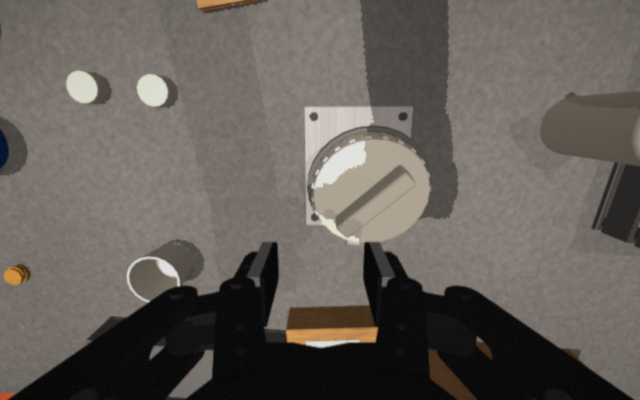

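Request:
{"fn": "jog_arm", "kwargs": {
  "rows": [
    [0.5,0.0065,0.046,0,0],
    [0.5,0,0,0,-10.5],
    [0.5,0,0,0,-10.5],
    [0.5,0,0,0,-10.5],
    [0.5,0,0,0,-10.5]
  ]
}}

```text
time_s: 15.08
tool_pos: [540.7, 239.4, 245.0]
orientation: [-0.406, 0.914, 0.0, -0.0]
wrist_force: [0.2, -0.4, 0.4]
width: 42.6
grip_force: 0.0
```

Request:
{"fn": "jog_arm", "kwargs": {
  "rows": [
    [0.5,0,0,0,-10.5],
    [0.5,0,0,0,-10.5],
    [0.5,0,0,0,-10.5],
    [0.5,0,0,0,-10.5],
    [0.5,0,0,0,-10.5]
  ]
}}

```text
time_s: 15.7
tool_pos: [540.7, 239.4, 245.1]
orientation: [0.768, -0.64, -0.0, 0.0]
wrist_force: [0.8, 0.2, 0.3]
width: 42.8
grip_force: 0.0
```

Request:
{"fn": "jog_arm", "kwargs": {
  "rows": [
    [0.5,0,0,0,-10.5],
    [0.5,0,0,0,-9],
    [0.5,0,0,0,0],
    [0.5,0,0,0,0],
    [0.5,0,0,0,0]
  ]
}}

```text
time_s: 16.32
tool_pos: [540.7, 239.4, 245.2]
orientation: [0.864, -0.504, -0.0, -0.0]
wrist_force: [0.3, 0.2, 0.2]
width: 42.7
grip_force: 0.0
```

```bash
python3 - <<'E'
from h import *
for c in ("scene","side","wrist"):
    s=read_state(); im=read_camera(c); cv2.imwrite(f"pics/{c}6.png",im[:,:,::-1])
    for q in ("cap_bar","jar","jar_mouth","lid_hinge"): print(c,q,[(round(float(d["conf"]),2),np.round(d["at"]).tolist()) for d in spot_point(c,q)])
print(s["tool_pos"],s["orientation"],s["joint_positions"])
a,w=cv2.imread("pics/scene6.png"),cv2.imread("pics/wrist6.png")
cv2.imwrite("pics/m6.png",np.hstack([cv2.resize(w[:,120:520],(400,400)),cv2.resize(a[190:310,290:410],(400,400),interpolation=2)]))
E
```

```text
scene cap_bar [(0.83, [540.0, 239.0, 120.0])]
scene jar [(0.74, [540.0, 239.0, 1.0])]
scene jar_mouth []
scene lid_hinge [(0.61, [602.0, 246.0, 91.0])]
side cap_bar [(0.93, [541.0, 240.0, 122.0])]
side jar [(0.61, [538.0, 242.0, -0.0])]
side jar_mouth [(0.58, [541.0, 236.0, 92.0])]
side lid_hinge [(0.94, [606.0, 246.0, 88.0]), (0.52, [542.0, 238.0, 94.0]), (0.46, [342.0, -188.0, 0.0])]
wrist cap_bar [(0.9, [543.0, 238.0, 116.0])]
wrist jar [(0.93, [538.0, 242.0, 0.0])]
wrist jar_mouth [(0.77, [542.0, 241.0, 94.0])]
wrist lid_hinge [(0.66, [602.0, 243.0, 86.0])]
[540.77343307 239.41212598 245.33437475] [ 8.64164928e-01 -5.03208675e-01  1.13526631e-05 -7.92430279e-05] [ 3.09498062e-01  4.09447480e-01  1.64915420e-01  1.32613138e+00
  8.93010944e-05 -1.77747895e+00]
```

View pics/m6.png

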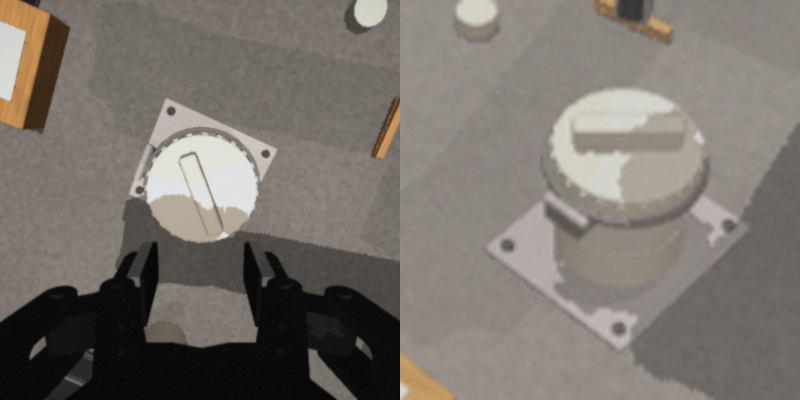

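The lid is shut. The bar runs from (309,155) to (337,235) in the wrist picture.

```bash
python3 - <<'E'
from h import *
pos,q=[540.77,239.41,245.33],[0.864165,-0.503209,0,-0.00008]
A,B=[wplane(pos,q,uv,130)[:2] for uv in [(309,157),(335.5,232)]]
d=A-B; print(A,B,(A+B)/2,np.linalg.norm(d),np.degrees(np.arctan2(d[1],d[0])))
H=[wplane(pos,q,uv,5)[:2] for uv in [(120+171,111),(120+266,154),(120+139,190)]]
for a,b in ((0,1),(0,2)): e=H[b]-H[a]; print(np.linalg.norm(e),np.degrees(np.arctan2(e[1],e[0])))
print((H[1]+H[2])/2)
# bar in scene, crop scale 400/120
E=[onplane("scene",(290+u*.3,190+v*.3),130)[:2] for u,v in ((573,124),(683,121))]
print(E, np.degrees(np.arctan2(*(E[0]-E[1])[::-1])))
E
```

```text
[567.95562585 213.25626175] [514.93424191 260.12138791] [541.44493388 236.68882483] 70.76444873515487 -41.47317757796243
126.89900160777943 -174.15964943971764
106.07179083720898 95.36852272505115
[541.37404328 238.61311764]
[array([366.04679973, 391.40607709]), array([307.22684688, 438.47854416])] -38.669610031197266
```

Request:
{"fn": "jog_arm", "kwargs": {
  "rows": [
    [0.5,0,0,0,-9.5],
    [0.5,0,0,0,-9.5],
    [0.5,0,0,0.05,0],
    [0.5,0,0,0.05,0],
    [0.5,0,0,0.015,0]
  ]
}}

```text
time_s: 17.7
tool_pos: [538.1, 238.5, 127.0]
orientation: [0.935, -0.354, -0.003, 0.002]
wrist_force: [-0.5, -0.0, 0.1]
width: 42.9
grip_force: 0.0
```

Request:
{"fn": "jog_arm", "kwargs": {
  "rows": [
    [0.5,0,0,0.01,0],
    [0.5,0,0,0.009,0],
    [0.5,0,0,0,0],
    [0.5,0,0,0,0]
  ]
}}

```text
time_s: 18.2
tool_pos: [541.6, 239.6, 112.4]
orientation: [0.935, -0.354, 0.001, -0.001]
wrist_force: [-0.4, 0.4, -0.0]
width: 42.6
grip_force: 0.0
```

Request:
{"fn": "jog_arm", "kwargs": {
  "rows": [
    [0,0,0,0,0],
    [0,0,0,0,0],
    [0,0,0,0,0],
    [0,0,0,0,0]
  ],
  "newtons": 50
}}

```text
time_s: 18.7
tool_pos: [540.4, 238.8, 111.9]
orientation: [0.935, -0.354, 0.0, 0.001]
wrist_force: [-2.9, -3.1, 6.9]
width: 14.4
grip_force: 51.0
```

Request:
{"fn": "jog_arm", "kwargs": {
  "rows": [
    [0,0,0,0,6],
    [0,0,0,0.0002,8],
    [0,0,0,0.0002,8],
    [0,0,0,0.0002,8],
    [0,0,0,0,0]
  ],
  "newtons": 70
}}

```text
time_s: 19.32
tool_pos: [540.7, 238.8, 111.2]
orientation: [0.812, -0.583, 0.0, 0.0]
wrist_force: [-2.6, -3.6, 6.1]
width: 14.2
grip_force: 73.6
```

```bash
python3 - <<'E'
from h import *
s=read_state(); print({k:np.round(v,3).tolist() for k,v in s.items()})
print(np.degrees(2*np.arctan2(s["orientation"][1],s["orientation"][0])))
E
```

```text
{'time_s': 19.325, 'joint_positions': [0.309, 0.468, -0.097, 1.006, -0.001, -1.587], 'qd': [-0.001, 0.0, 0.0, -0.001, 0.002, -0.034], 'joint_torque': [1.462, -46.261, 25.333, -1.492, 0.805, 0.078], 'tool_pos': [540.714, 238.791, 111.183], 'orientation': [0.812, -0.583, 0.0, 0.0], 'wrist_force': [-2.614, -3.626, 6.07], 'moment': [-0.709, 0.475, -0.184], 'grip_force': 73.633, 'width': 14.212}
-71.37402306904423
```

Request:
{"fn": "jog_arm", "kwargs": {
  "rows": [
    [0,0,0,0.0003,9],
    [0,0,0,0.0003,9],
    [0,0,0,0.0003,9],
    [0,0,0,0.0003,9],
    [0,0,0,0.0003,9]
  ]
}}

```text
time_s: 19.95
tool_pos: [541.1, 238.7, 109.9]
orientation: [-0.526, 0.851, -0.001, 0.0]
wrist_force: [-2.6, -4.2, 6.4]
width: 14.1
grip_force: 73.8
```

Request:
{"fn": "jog_arm", "kwargs": {
  "rows": [
    [0,0,0,0.0003,9],
    [0,0,0,0.0003,9],
    [0,0,0,0.0003,9],
    [0,0,0,0.0003,9],
    [0,0,0,0.0003,9]
  ]
}}

```text
time_s: 20.58
tool_pos: [541.2, 238.3, 108.5]
orientation: [-0.16, 0.987, -0.001, 0.001]
wrist_force: [-1.7, -4.6, 7.8]
width: 14.1
grip_force: 73.9
```

Request:
{"fn": "jog_arm", "kwargs": {
  "rows": [
    [0,0,0,0.0002,4],
    [0,0,0,0.0002,4],
    [0,0,0,0,3],
    [0,0,0,0,0]
  ]
}}

```text
time_s: 21.08
tool_pos: [541.2, 238.2, 108.2]
orientation: [-0.067, 0.998, -0.001, 0.001]
wrist_force: [-2.1, -5.0, 6.7]
width: 13.8
grip_force: 73.9
```

```bash
python3 - <<'E'
from h import *
s=read_state(); print({k:np.round(v,3).tolist() for k,v in s.items()})
print(np.degrees(2*np.arctan2(s["orientation"][1],s["orientation"][0])))
E
```

```text
{'time_s': 21.075, 'joint_positions': [0.309, 0.471, -0.101, 0.998, -0.003, 0.175], 'qd': [-0.0, -0.0, -0.002, -0.0, 0.001, -0.009], 'joint_torque': [2.204, -45.306, 24.755, -1.673, 1.423, 0.086], 'tool_pos': [541.197, 238.207, 108.192], 'orientation': [-0.067, 0.998, -0.001, 0.001], 'wrist_force': [-2.122, -4.962, 6.749], 'moment': [-1.12, 0.451, -0.002], 'grip_force': 73.888, 'width': 13.825}
187.67257914170276
```

Request:
{"fn": "jog_arm", "kwargs": {
  "rows": [
    [0,0,0,0,2],
    [0,0,0,0,2],
    [0,0,0,0,0]
  ]
}}

```text
time_s: 21.45
tool_pos: [541.2, 238.3, 108.1]
orientation: [-0.033, 0.999, -0.001, 0.001]
wrist_force: [-2.2, -3.7, 6.2]
width: 14.2
grip_force: 74.1
```

```bash
python3 - <<'E'
from h import *
s=read_state(); print(s["moment"],s["wrist_force"])
print(np.degrees(2*np.arctan2(s["orientation"][1],s["orientation"][0])))
E
```

```text
[-1.17349715  0.406047    0.38282004] [-2.17238876 -3.74178678  6.23485938]
183.74225771646445
```

Request:
{"fn": "jog_arm", "kwargs": {
  "rows": [
    [0,0,0,0,2],
    [0,0,0,0,2],
    [0,0,0,0,0]
  ]
}}

```text
time_s: 21.82
tool_pos: [541.1, 238.5, 108.1]
orientation: [0.001, 1.0, -0.001, 0.001]
wrist_force: [-1.6, -5.2, 6.7]
width: 14.1
grip_force: 79.0
```

```bash
python3 - <<'E'
from h import *
s=read_state(); print(s["moment"],s["wrist_force"])
print(np.degrees(2*np.arctan2(s["orientation"][1],s["orientation"][0])))
E
```

```text
[-1.17456543  0.41976005  1.30064368] [-1.58357763 -5.21155945  6.69268062]
179.90386772798706
```

The moment climbs to 1.3 N m, so the cap is at its hard stop. I'll release, rise and check.

Request:
{"fn": "jog_arm", "kwargs": {
  "rows": [
    [0,0,0,0,-3],
    [0.5,0,0,0,0],
    [0.5,0,0,0,0],
    [0.5,0,0,0,0],
    [0.5,0,0,0,0]
  ]
}}

```text
time_s: 22.45
tool_pos: [540.7, 239.5, 107.1]
orientation: [-0.023, 1.0, 0.0, -0.0]
wrist_force: [0.4, 0.1, -0.1]
width: 42.7
grip_force: 0.0
```

Request:
{"fn": "jog_arm", "kwargs": {
  "rows": [
    [0.5,0,0,-0.03,0],
    [0.5,0,0,-0.05,0],
    [0.5,0,0,-0.05,0],
    [0.5,0,0,0,0],
    [0.5,0,0,0,0]
  ]
}}

```text
time_s: 23.08
tool_pos: [540.7, 239.4, 236.9]
orientation: [-0.023, 1.0, 0.0, 0.0]
wrist_force: [-0.2, -0.5, -0.8]
width: 42.8
grip_force: 0.0
```

```bash
python3 - <<'E'
from h import *
for c in ("scene","side","wrist"):
    s=read_state(); im=read_camera(c); cv2.imwrite(f"pics/{c}7.png",im[:,:,::-1])
    for q in ("cap_bar","lid_hinge"): print(c,q,[(round(float(d["conf"]),2),np.round(d["at"]).tolist()) for d in spot_point(c,q)])
print(s["tool_pos"],s["orientation"],s["wrist_force"],s["time_s"])
a,b,w=[cv2.imread(f"pics/{c}7.png") for c in ("scene","side","wrist")]
cv2.imwrite("pics/m7.png",np.hstack([cv2.resize(w[:,120:520],(400,400)),cv2.resize(b[140:260,225:345],(400,400),interpolation=2)]))
E
```

```text
scene cap_bar [(0.96, [544.0, 237.0, 118.0]), (0.65, [336.0, -188.0, -0.0])]
scene lid_hinge [(0.66, [604.0, 246.0, 91.0])]
side cap_bar [(0.7, [543.0, 239.0, 120.0])]
side lid_hinge [(0.88, [605.0, 244.0, 88.0]), (0.32, [552.0, -230.0, -0.0])]
wrist cap_bar [(0.66, [781.0, 235.0, 3.0]), (0.56, [542.0, 238.0, 115.0])]
wrist lid_hinge [(0.93, [604.0, 242.0, 88.0]), (0.33, [373.0, 82.0, 5.0])]
[540.10083136 239.15624901 236.08506907] [-2.24907524e-02  9.99746402e-01 -2.85218903e-04 -1.10274635e-03] [-0.13840202 -0.12694308  0.56319724] 23.375
```

View pics/m7.png

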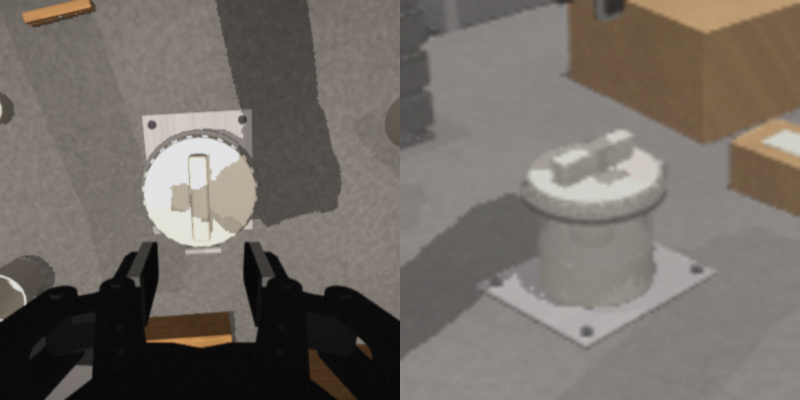

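The bar, at (199,155) to (202,240) in the left crop, points at the hinge and runs parallel to the plate. The lid sits flat and the gripper is clear.

```bash
python3 -c "
from plant import job_done; print(job_done())"
```

```text
the job is handed in; nothing more can be done
None
```

The tablet is in the jar with the lid shut and the cap turned to its hard stop; I handed the job in with the gripper clear at about 23 s, no result came back, and I did not re-measure the bystanders at the end.

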